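# Ease open a touch-latch case and set the block plane on the display turntable

## Task

The plywood case is shut by a push-to-open lid: press the lid down at its free edge until the latch clicks, then keep your fingers on it and ease it up so that it never flies open, all the way back until it stays open. Take the block plane out of the case and set it down gently on the turntable, sole down inside the inlaid outline with its toe at the chevron end, and leave the turntable pointing the way it was. Press with no more force than the latch needs and leave the lid open and the other things on the counter where they are.

Things in the scene. Friction and masses are not known exactly. Their poses are not given: they have to be found in the camera images.
- case: Fixed plywood case, 170 (x, depth) by 220 (y) by 90 mm high. Origin: centre of its underside; +x to the hinge (far) side, z up. The shut lid is flush between the 8 mm side walls, its top 90 mm up. Pocket with the plane: x -30 to 78 mm, y -102 to 102 mm, floor 35 mm above the counter; the latch is in front of it. Hinge at x = 83 mm.
- lid (a joint): Lid angle, rad: 0 latched shut, negative pressed in (stop -0.05), positive opening up about the far hinge (stop 1.8, past upright). Panel 166 mm hinge to free edge, 199 mm wide, 10 mm thick. It unlatches when pressed 4 to 5 mm at the pad (4 to 6 N; hard stop at 7 mm); then a spring opens it, 3 to 4 N at the pad at first, 1 to 2 N near the end, over 3 rad/s if let go.
- lid_press (a point): Centre of the thin dark press pad on the lid's top face, midway along its width, 142 mm from the hinge axis and 24 mm from the free edge, 10 mm above the lid's underside plane that holds the hinge axis. Its axes turn with the lid: x to the hinge, z out of the lid's top face.
- lid_hinge (a point): Point on the lid's hinge axis at mid width, 80 mm above the counter, in the plane of the lid's underside. Its axes turn with the lid (x from free edge to hinge, y along the hinge, z out of the top face).
- plane: Small steel block plane, about 0.5 kg, 96 mm long (its x), body 42 mm wide (its y) with flat sides 22 mm high, 36 mm high in all. Origin at the centre of the sole (underside); toe at -x, with a round brass finger knob; the sloped iron rises towards the heel at +x. It lies loose in the case's pocket.
- plane_toe (a point): Middle of the plane's toe end at the sole, 48 mm from the plane's origin along its -x.
- turntable (a joint): Angle of the turntable disc in rad about its vertical axis, counter-clockwise from above; it turns freely (about 0.004 N m). Wooden disc of radius 115 mm on a fixed steel foot, top 34 mm above the counter.
- mark (a point): Centre of the inlaid dark outline (104 by 52 mm) on the top of the turntable, 52 mm from the disc's axis; its x axis runs along the outline's length, towards the disc's axis; z up.
- mark_toe (a point): Point in the outline where the plane's toe belongs, at its outer end marked by the inlaid chevron, 48 mm from mark along its -x, 100 mm from the disc's axis, on the disc's top.
- hammer: Bystander: a hammer, 260 mm long, lying on the counter at the left with its head away from the robot. Origin at the middle of its underside.
- bin: Bystander: open blue plastic bin, 60 by 80 by 60 mm high, near the robot between the two fixtures. Origin at the centre of its underside.
- jar: Bystander: glass jar, 64 mm across and 95 mm high, beyond the fixtures. Origin at the centre of its underside.
- toolcase: Bystander: small grey tool case, 130 by 100 by 50 mm, at the right. Origin at the centre of its underside.
Not all that is in view belongs to the job. Of the things that look like the part that bears turntable, the largest one is meant.

How it is judged:
On the way, in this order (a step that is already met when the one before it is completed fails the run):
1. the lid has been pressed in (value of joint lid below -0.015 rad).
2. the lid stands open (value of joint lid above 1.6 rad), for 0.2 s.
At the end, for the whole second after the job is handed in: The lid is open past 1.6 rad; the plane rests sole down on the turntable, its centre within 10 mm of the outline's centre and its toe within 14 mm of the toe point (on the chevron end); the turntable's toe point is within 15 mm of where it was at the start; the plane is released and at rest (value of joint lid above 1.6 rad and horizontal distance between plane and mark below 0.01 m and horizontal distance between plane_toe and mark_toe below 0.014 m and z of plane in the frame of mark between -0.004 and 0.004 m and angle between plane's own z axis and vertical below 0.1 rad and distance of mark_toe from where it was at the start of the episode below 0.015 m and linear speed of plane below 0.02 m/s); the robot touches nothing.
It fails at once if the lid flies open (faster than 2.5 rad/s) (velocity of joint lid above 2.5 rad/s).
It fails at once if the case or its lid is pressed harder than 40 N (contact force between case and the fingers above 40 N or contact force between case and the arm above 40 N).
It fails at once if the plane is dropped (moves faster than 0.4 m/s out of the fingers) (linear speed of plane above 0.4 m/s and contact force between plane and the fingers below 0.1 N).
It fails at once if a bystander is moved by more than 20 mm (distance of any of hammer, bin, jar, toolcase from where it was at the start of the episode above 0.02 m).
It also fails if it takes over 70 s, if anything falls off the work surface, if the arm or the gripper's body presses on something with over 40 N, if the wrist force passes 120 N, or if a joint passes its speed limit or range.

## Robot

A 7-joint arm with a two-finger parallel gripper is mounted at the origin on the work surface. World frame = base frame: x ahead of the robot, y to its left, z up, the work surface at z = 0. Lengths are in m, angles in rad, forces in N, time in s.
With the tool pointing down it reaches from about 0.425 to 0.925 m from the base axis. Payload 6.8 kg.
Tool frame: the origin (TCP) lies at the very end of the fingers, on their centre line; the grasp point (between the pads) lies 19 mm behind it; z points along the fingers, y is the line along which they close (so a half turn about z gives the same grasp; the last joint's range is limited). The gripper opens to 85 mm and grips with 20 to 120 N. Pads are 22 mm wide; open, the fingers measure 114 mm over their backs; the gripper's body (76 mm by 85 mm) begins 54 mm behind the grasp point. The pads swing forward as they close: fully open they stand 13 mm farther back than shut.
Start: joints at [-1.234, 0.477, 0.022, 1.555, -0.011, 1.109, -0.083], TCP at [0.29, 0.609, 0.231] pointing down, gripper open.
Joint ranges: [-2.96, 2.96], [-0.34, 2.1], [-1.41, 1.46], [0.24, 2.44], [-1.37, 4.51], [0.17, 1.92], [-2.96, 2.96]. Speed limits (rad/s): [2.39, 2.39, 3.14, 3.14, 3.14, 3.14, 3.14].

## Interface

Orientations are given as a unit quaternion [w, x, y, z].
In Python, from station import * gives the robot as it stands.
- The arm moves only by the tool jog_arm, never from a script. Its argument "moves" is one flat list of numbers, 7 for each row, row after row: the shift along the tool's x, y, z normalised to -1 to 1, where 1 is 20 mm, then the turn, a rotation vector about the tool's x, y, z normalised to -1 to 1, where 1 is 4 degrees, then the opening, from 0 (shut) to 1 (fully open). In form: [x, y, z, rx, ry, rz, claw, x, y, z, rx, ry, rz, claw, ...]. A call has exactly 8 rows; each row shifts and turns the commanded pose from where the row before left it, along the tool's axes as they then stand; what a row does not reach is not made up. A row lasts 1/12 s, in which the tool goes at most 41.7 mm and 7.16 degrees, less where a joint would pass 70% of its speed; a pose out of reach is approached as far as the arm can. A call with a number of a shift or a turn outside -1 to 1 is refused whole. A call with a gripper value outside its range is refused whole. The fingers move at their own pace and stop on an object; "grip_force" is the grip in N (left out, the last holds). Time passes only in rows, so rows that do not move let the fingers close, or fill a call up. It gives the time, the measured TCP pose, the force, the opening and the grip force at its end, in the units of the state.
- get_obs(): the state, without advancing time (a new reading comes with each control period).
- read_camera(name): name is "scene" or "top" or "wrist"; returns a dict with "color" (480x640x3 uint8, blue, green, red), "fx", "fy", "cx", "cy" (pixels), "rvec" (rotation vector, rad) and "tvec" (3), from world to camera coordinates, as OpenCV has them. Camera axes: x right, y down, z forward; pixel columns grow to the right and rows downward; lengths in m; the calibration is good to about 2 mm. A picture is of the moment at which its call begins. There is no depth.
- hand_in(): hands the job in; it is judged then, once.
The state is a dict: "t": time; "q": joint angles; "joint_vel": joint speeds; "joint_torque": joint torques, N m; "eef_pos": TCP position; "tool_rot": TCP orientation; "contact_force": force on the tool from outside, world axes, zero at the start; "torque": the same for the moment, N m; "gripper_width": opening from 0.0 (shut) to 1.0 (fully open); "grasp_force": force on a finger pad.
Only numpy, scipy, OpenCV 4.12 (cv2) and the standard library are available. Lean on these libraries where they do the work, as an engineer would, in place of code of your own. Each camera call takes 0.05 s, during which the arm holds its last target. There are 200 camera calls.

## Working session

There is one attempt and no reset: what is moved stays moved. The work goes in short steps, Python scripts to look and compute and a tool call to move; the robot and the scene stay as the last step left them, time stands still between calls to the robot, and variables do not carry over. Pictures are saved under pics/ and viewed, at most 10 in all, crops included, and the job is handed in when it is done.

Besides the shell and the picture viewer there is one more tool, called as a command line: name --argument value ..., lists and objects as JSON in quotes. jog_arm: Moves the arm, as the interface text tells. Scaled input: -1 to 1 covers 20 mm each way for a shift and 4 degrees each way for a turn. Its arguments: {"type":"object","properties":{"moves":{"type":"array"},"grip_force":{"type":"number"}},"required":["moves"]}

```bash
mkdir -p pics; cat > h.py <<'E'
from station import *
import numpy as np, cv2
from scipy.spatial.transform import Rotation as R
def snap(n,f):
    c=read_camera(n); cv2.imwrite('pics/'+f,c['color']); np.savez('pics/'+f+'.npz',**{k:np.array(v) for k,v in c.items() if k!='color'}); return c
def ray(f,u,v,z):
    c=np.load('pics/'+f+'.npz'); Rm=cv2.Rodrigues(c['rvec'])[0]; o=-Rm.T@c['tvec'].ravel()
    d=Rm.T@np.array([(u-c['cx'])/c['fx'],(v-c['cy'])/c['fy'],1]); return o+d*(z-o[2])/d[2]
def proj(f,P):
    c=np.load('pics/'+f+'.npz'); K=np.array([[c['fx'],0,c['cx']],[0,c['fy'],c['cy']],[0,0,1.]])
    return cv2.projectPoints(np.array(P,float).reshape(-1,3),c['rvec'],c['tvec'],K,None)[0].reshape(-1,2)
def state():
    o=get_obs(); print({k:np.round(o[k],4).tolist() for k in o if k in('t','q','eef_pos','tool_rot','contact_force','gripper_width','grasp_force')}); return o
E
python3 -c "
from h import *
snap('top','top0.png');snap('scene','scene0.png');o=state();q=o['tool_rot'];print(R.from_quat(np.roll(q,-1)).as_matrix().round(3))"
```

```text
{'t': 0.1, 'q': [-1.2341, 0.4777, 0.0223, 1.5563, -0.0115, 1.1093, -0.0831], 'eef_pos': [0.2902, 0.6089, 0.2304], 'tool_rot': [-0.0001, 0.2205, 0.9754, -0.0008], 'contact_force': [0.0243, -0.65, -0.2556], 'grasp_force': 0.0, 'gripper_width': 0.9973}
[[-0.903  0.43  -0.001]
 [ 0.43   0.903 -0.002]
 [-0.    -0.002 -1.   ]]
```

View pics/top0.png

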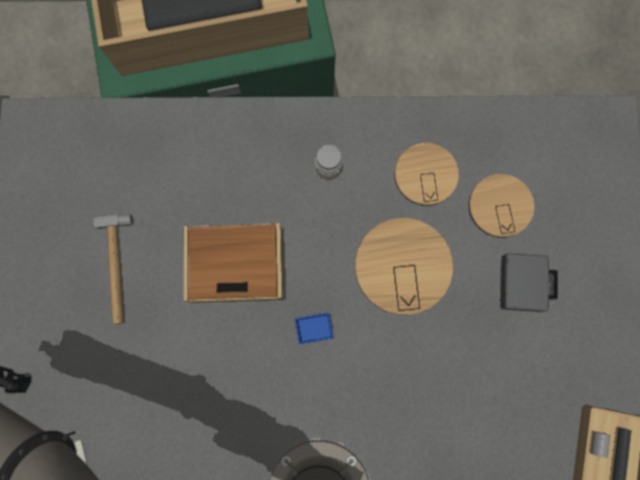

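View pics/scene0.png

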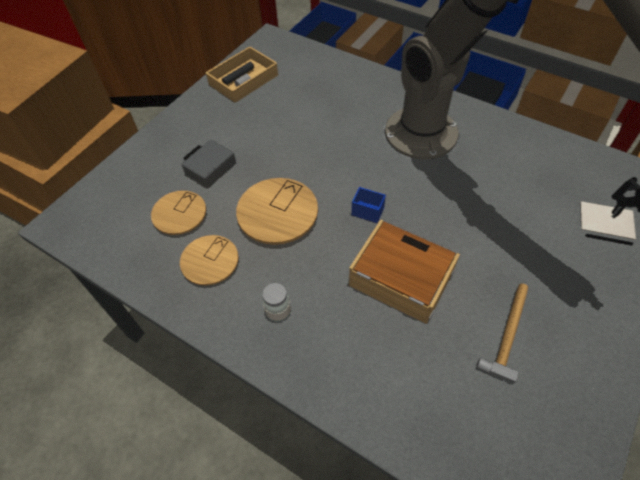

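The top view shows the case lid at about (233,262) with its dark pad at (232,287). The large disc is at (404,266), with its chevron end at about (408,302), nearest the robot. The bin is at (314,328). The scene view agrees: the largest disc is beside the bin.

```bash
python3 - <<'E'
from h import *
f='top0.png'; im=cv2.imread('pics/'+f)
g=im.max(2)
m=(g[275:300,205:260]<60).astype(np.uint8); n,l,s,c=cv2.connectedComponentsWithStats(m); i=1+s[1:,4].argmax()
pts=np.argwhere(l==i)[:,::-1]+[205,275]; w=np.array([ray(f,*p,.09) for p in pts])[:,:2]
print('pad',w.mean(0),cv2.minAreaRect(w.astype(np.float32)),s[i])
hsv=cv2.cvtColor(im,cv2.COLOR_BGR2HSV)
m=((hsv[...,1]>70)&(hsv[...,0]<25)).astype(np.uint8)
cs,_=cv2.findContours(m,cv2.RETR_EXTERNAL,cv2.CHAIN_APPROX_NONE)
for c in cs:
    if cv2.contourArea(c)<800: continue
    x=c[:,0]; 
    for z in (.034,.09):
        w=np.array([ray(f,*p,z)[:2] for p in x]).astype(np.float32)
        print(z,'area',cv2.contourArea(c),'circ',cv2.minEnclosingCircle(w),'rect',cv2.minAreaRect(w))
a=im[215:320,350:460]; d=cv2.resize(a,None,fx=5.5,fy=5.5,interpolation=cv2.INTER_CUBIC)
b=im[215:310,175:292]; e=cv2.resize(b,None,fx=5,fy=5,interpolation=cv2.INTER_CUBIC)
cv2.imwrite('pics/tt.png',d)
# outline dark pixels on disc
m=np.zeros_like(g); yy,xx=np.mgrid[:480,:640]; disc=((xx-404)**2+(yy-266)**2)<44**2
sub=(g<125)&disc; pts=np.argwhere(sub)[:,::-1]; w=np.array([ray(f,*p,.034)[:2] for p in pts]).astype(np.float32)
print('outline',cv2.minAreaRect(w),len(w), cv2.boxPoints(cv2.minAreaRect(w)), np.percentile(g[disc],[1,5,10,50]))
E
```

```text
pad [0.46151032 0.19604156] ((0.46150970458984375, 0.19619713723659515), (0.01655716821551323, 0.06549886614084244), 2.1433520317077637) [ 12   8  30   9 220]
0.034 area 3430.0 circ ((0.10614992678165436, -0.6421868801116943), 0.10297176241874695) rect ((0.11195209622383118, -0.6426150798797607), (0.1431821584701538, 0.15952005982398987), 85.07971954345703)
0.09 area 3430.0 circ ((0.11533194035291672, -0.617451548576355), 0.09898509085178375) rect ((0.12090926617383957, -0.6178631782531738), (0.1376332938671112, 0.15333802998065948), 85.07971954345703)
0.034 area 915.5 circ ((0.49817776679992676, 0.4815850853919983), 0.11593609303236008) rect ((0.49829500913619995, 0.4805740714073181), (0.23151180148124695, 0.025371704250574112), 6.615687370300293)
0.09 area 915.5 circ ((0.4921671748161316, 0.4627698063850403), 0.11144699156284332) rect ((0.49227988719940186, 0.46179795265197754), (0.22253981232643127, 0.02438846416771412), 6.615688323974609)
0.034 area 7221.0 circ ((0.5263075232505798, 0.2031284123659134), 0.14385314285755157) rect ((0.52549809217453, 0.20209765434265137), (0.180294
[... 1390 characters left out ...]
4410936832427979, 0.14672696590423584), 44.595184326171875)
0.034 area 9489.5 circ ((1.1420241594314575, 0.3003960847854614), 0.2776853144168854) rect ((1.0941028594970703, 0.3007124662399292), (0.5455805659294128, 0.19858819246292114), 89.62171173095703)
0.09 area 9489.5 circ ((1.1110618114471436, 0.2886025905609131), 0.2669277489185333) rect ((1.064997673034668, 0.28890669345855713), (0.5244371294975281, 0.1908920854330063), 89.62169647216797)
outline ((0.4647400975227356, -0.20376957952976227), (0.10290694981813431, 0.0526314415037632), 5.4984869956970215) 169 [[ 0.41100183 -0.18250519]
 [ 0.41604492 -0.23489445]
 [ 0.5184784  -0.22503397]
 [ 0.51343524 -0.1726447 ]] [112. 140. 159. 176.]
```

View pics/tt.png

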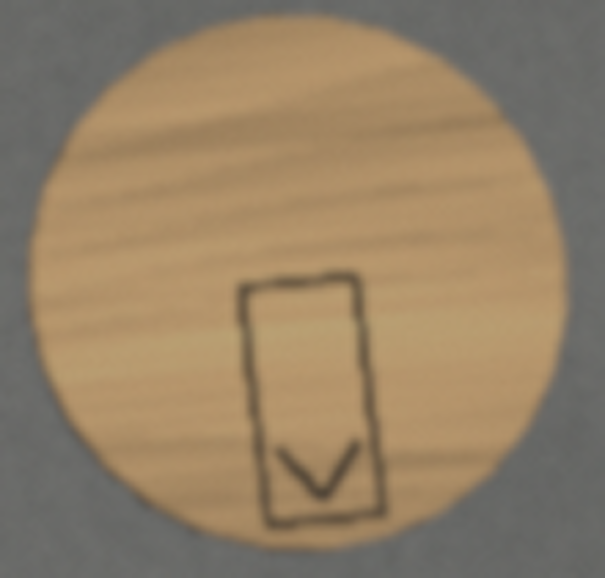

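Measurements check out: the outline is 103x53 mm with its centre 52 mm from the disc axis, disc r=115, and the pad is 65 mm wide. The mark is at (0.465,-0.204) with yaw 5.5°. The pad is at (0.4615,0.196), the case yaw is 1.9°, and the hinge is at about (0.603,0.201). First I align the tool with the case and close the fingers.

jog_arm --moves '[0,0,0,0,0,-0.856,0,0,0,0,0,0,-0.856,0,0,0,0,0,0,-0.856,0,0,0,0,0,0,-0.856,0,0,0,0,0,0,-0.856,0,0,0,0,0,0,-0.856,0,0,0,0,0,0,-0.856,0,0,0,0,0,0,-0.856,0]'

```text
t: 0.77
eef_pos: [0.2903, 0.609, 0.2307]
tool_rot: [-0.0, -0.018, 1.0, -0.0]
contact_force: [-0.1, 0.6, -1.4]
gripper_width: -0.001
grasp_force: 0.0
```

jog_arm --moves '[-0.33,-0.87,0,0,0,0,0,-0.33,-0.87,0,0,0,0,0,-0.33,-0.87,0,0,0,0,0,-0.33,-0.87,0,0,0,0,0,-0.33,-0.87,0,0,0,0,0,-0.33,-0.87,0,0,0,0,0,-0.33,-0.87,0,0,0,0,0,-0.33,-0.87,0,0,0,0,0]'

```text
t: 1.43
eef_pos: [0.3479, 0.4708, 0.2309]
tool_rot: [-0.0, -0.017, 1.0, -0.0]
contact_force: [0.6, 0.1, 0.5]
gripper_width: -0.001
grasp_force: 0.0
```

jog_arm --moves '[-0.33,-0.87,0,0,0,0,0,-0.33,-0.87,0,0,0,0,0,-0.33,-0.87,0,0,0,0,0,-0.33,-0.87,0,0,0,0,0,-0.33,-0.87,0,0,0,0,0,-0.33,-0.87,0,0,0,0,0,-0.33,-0.87,0,0,0,0,0,-0.33,-0.87,0,0,0,0,0]'

```text
t: 2.1
eef_pos: [0.4053, 0.3335, 0.231]
tool_rot: [-0.0, -0.017, 1.0, -0.0]
contact_force: [0.3, -0.4, -0.3]
gripper_width: -0.001
grasp_force: 0.0
```

jog_arm --moves '[-0.33,-0.87,0.6,0,0,0,0,-0.33,-0.87,0.6,0,0,0,0,-0.33,-0.87,0.6,0,0,0,0,-0.33,-0.87,0.6,0,0,0,0,-0.33,-0.87,0.6,0,0,0,0,-0.33,-0.87,0.6,0,0,0,0,-0.33,-0.87,0.6,0,0,0,0,-0.33,-0.87,0.6,0,0,0,0]'

```text
t: 2.77
eef_pos: [0.4626, 0.1963, 0.1346]
tool_rot: [-0.0, -0.017, 1.0, -0.0]
contact_force: [0.4, 0.7, 0.6]
gripper_width: 0.001
grasp_force: 0.0
```

```bash
python3 -c "
from h import *
snap('wrist','w1.png');o=state();q=o['tool_rot'];print(R.from_quat(np.roll(q,-1)).as_matrix().round(3)); print(proj('w1.png',[[.4615,.196,.09],[.4647,-.2038,.034]]))"
```

```text
{'t': 2.8167, 'q': [-0.577, 0.322, 0.0702, 2.0598, -0.0288, 0.7651, 1.11], 'eef_pos': [0.4629, 0.1914, 0.1325], 'tool_rot': [-0.0014, -0.0144, 0.9999, -0.002], 'contact_force': [0.8435, -3.8303, -0.6953], 'grasp_force': 0.0, 'gripper_width': 0.0029}
[[-1.    -0.029 -0.003]
 [-0.029  1.    -0.004]
 [ 0.003 -0.004 -1.   ]]
[[ 317.6737275   265.73430614]
 [-372.69778138  216.6346116 ]]
```

View pics/w1.png

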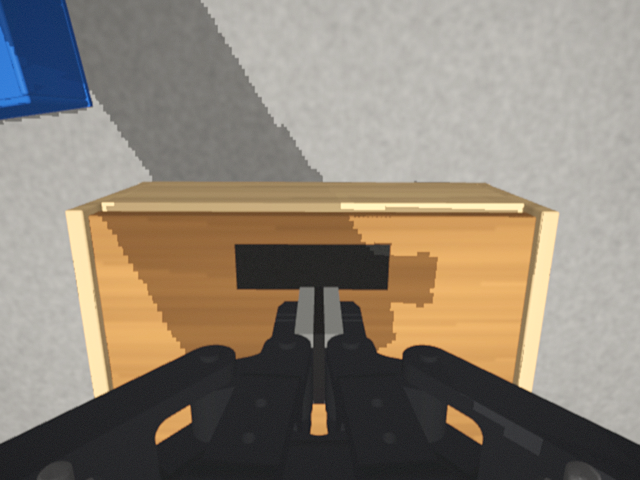

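The wrist view shows the pad centred at about (312,266), against a projection of (318,266), so position agrees to 1–2 mm. Next I descend to just above the lid.

jog_arm --moves '[0,0,0.4,0,0,0,0,0,0,0.35,0,0,0,0,0,0,0.3,0,0,0,0,0,0,0.3,0,0,0,0,0,0,0.25,0,0,0,0,0,0,0.2,0,0,0,0,0,0,0.1,0,0,0,0,0,0,0,0,0,0,0]'

```text
t: 3.48
eef_pos: [0.4623, 0.1974, 0.0969]
tool_rot: [-0.0, -0.017, 1.0, -0.0]
contact_force: [-0.4, -0.1, -0.5]
gripper_width: 0.002
grasp_force: 0.0
```

```bash
python3 -c "
from h import *
state()"
```

```text
{'t': 3.4833, 'q': [-0.577, 0.3795, 0.0598, 2.0821, -0.0353, 0.6816, 1.1104], 'eef_pos': [0.4623, 0.1974, 0.0969], 'tool_rot': [-0.0003, -0.0168, 0.9999, -0.0001], 'contact_force': [-0.4265, -0.1491, -0.5085], 'grasp_force': 0.0, 'gripper_width': 0.0022}
```

jog_arm --moves '[0,0,0.1,0,0,0,0,0,0,0.1,0,0,0,0,0,0,0.05,0,0,0,0,0,0,0.05,0,0,0,0,0,0,0.05,0,0,0,0,0,0,0.05,0,0,0,0,0,0,0.05,0,0,0,0,0,0,0,0,0,0,0]'

```text
t: 4.15
eef_pos: [0.4625, 0.1972, 0.0883]
tool_rot: [-0.0, -0.017, 1.0, -0.0]
contact_force: [-1.8, 0.4, 3.9]
gripper_width: 0.001
grasp_force: 1.7
```

jog_arm --moves '[0,0,0.03,0,0,0,0,0,0,0.03,0,0,0,0,0,0,0.03,0,0,0,0,0,0,0.03,0,0,0,0,0,0,0.02,0,0,0,0,0,0,0.02,0,0,0,0,0,0,0,0,0,0,0,0,0,0,0,0,0,0]'

```text
t: 4.82
eef_pos: [0.4624, 0.1972, 0.085]
tool_rot: [-0.0, -0.017, 1.0, -0.0]
contact_force: [-2.5, 0.5, 4.2]
gripper_width: -0.0
grasp_force: 2.0
```

jog_arm --moves '[0,0,0.02,0,0,0,0,0,0,0.02,0,0,0,0,0,0,0,0,0,0,0,0,0,-0.1,0,0,0,0,0,0,-0.1,0,0,0,0,0,0,-0.1,0,0,0,0,0,0,-0.1,0,0,0,0,0,0,-0.1,0,0,0,0]'

```text
t: 5.48
eef_pos: [0.4631, 0.1973, 0.0947]
tool_rot: [0.0, -0.017, 1.0, 0.0]
contact_force: [-0.2, 0.2, 2.1]
gripper_width: -0.001
grasp_force: 1.4
```

```bash
python3 -c "
from h import *
o=state()
# plan: lid-following, 2D (x along case, z); tip centre start
H=.603;zh=.08;h=.011
for th in np.arange(0,1.81,.1):
    r=.150
    X=H-r*np.cos(th)+.01*np.sin(th)+h; Z=zh+r*np.sin(th)+.01*np.cos(th)
    print(round(th,2),round(X,4),round(Z,4))"
```

```text
{'t': 5.4833, 'q': [-0.5762, 0.3833, 0.0598, 2.0831, -0.0355, 0.6752, 1.1109], 'eef_pos': [0.4631, 0.1973, 0.0947], 'tool_rot': [0.0004, -0.0165, 0.9999, 0.0001], 'contact_force': [-0.175, 0.172, 2.1334], 'grasp_force': 1.3585, 'gripper_width': -0.0005}
0.0 0.464 0.09
0.1 0.4657 0.1049
0.2 0.469 0.1196
0.3 0.4737 0.1339
0.4 0.4797 0.1476
0.5 0.4872 0.1607
0.6 0.4958 0.1729
0.7 0.5057 0.1843
0.8 0.5167 0.1946
0.9 0.5286 0.2037
1.0 0.5414 0.2116
1.1 0.5549 0.2182
1.2 0.569 0.2234
1.3 0.5835 0.2272
1.4 0.5984 0.2295
1.5 0.6134 0.2303
1.6 0.6284 0.2296
1.7 0.6432 0.2275
1.8 0.6578 0.2238
```

jog_arm --moves '[-0.05,0,-0.4,0,0,0,0,-0.08,0,-0.45,0,0,0,0,-0.11,0,-0.44,0,0,0,0,-0.14,0,-0.43,0,0,0,0,-0.16,0,-0.42,0,0,0,0,-0.19,0,-0.41,0,0,0,0,-0.21,0,-0.4,0,0,0,0,-0.24,0,-0.38,0,0,0,0]'

```text
t: 6.15
eef_pos: [0.4868, 0.198, 0.1619]
tool_rot: [0.0, -0.017, 1.0, 0.0]
contact_force: [0.6, -0.0, 2.5]
gripper_width: 0.003
grasp_force: 0.8
```

jog_arm --moves '[-0.25,0,-0.37,0,0,0,0,-0.28,0,-0.35,0,0,0,0,-0.3,0,-0.34,0,0,0,0,-0.32,0,-0.32,0,0,0,0,-0.34,0,-0.3,0,0,0,0,-0.35,0,-0.28,0,0,0,0,-0.37,0,-0.26,0,0,0,0,-0.38,0,-0.23,0,0,0,0]'

```text
t: 6.82
eef_pos: [0.5389, 0.1998, 0.2103]
tool_rot: [0.0, -0.017, 1.0, 0.0]
contact_force: [0.2, -0.4, 1.1]
gripper_width: 0.002
grasp_force: 0.6
```

jog_arm --moves '[-0.4,0,-0.21,0,0,0,0,-0.41,0,-0.19,0,0,0,0,-0.42,0,-0.16,0,0,0,0,-0.43,0,-0.14,0,0,0,0,-0.43,0,-0.11,0,0,0,0,-0.44,0,-0.08,0,0,0,0,-0.44,0,-0.06,0,0,0,0,-0.44,0,-0.03,0,0,0,0]'

```text
t: 7.48
eef_pos: [0.6071, 0.2021, 0.2296]
tool_rot: [0.0, -0.017, 1.0, 0.0]
contact_force: [0.5, -0.6, 0.2]
gripper_width: 0.002
grasp_force: 0.5
```

jog_arm --moves '[-0.4,0,0,0,0,0,0,-0.35,0,0,0,0,0,0,-0.35,0,0,0,0,0,0,-0.3,0,0,0,0,0,0,-0.3,0,0,0,0,0,0,-0.3,0,0,0,0,0,0,-0.3,0,0,0,0,0,0,-0.3,0,0,0,0,0,0]'

```text
t: 8.15
eef_pos: [0.6586, 0.2038, 0.2294]
tool_rot: [-0.0, -0.017, 1.0, 0.0]
contact_force: [1.5, 0.1, -0.7]
gripper_width: 0.003
grasp_force: 0.4
```

jog_arm --moves '[-0.3,0,0,0,0,0,0,-0.3,0,0,0,0,0,0,-0.3,0,0,0,0,0,0,-0.4,0,0,0,0,0,0,-0.4,0,0,0,0,0,0,-0.4,0,0,0,0,0,0,-0.3,0,0,0,0,0,0,-0.1,0,0,0,0,0,0]'

```text
t: 8.82
eef_pos: [0.7092, 0.2052, 0.2293]
tool_rot: [0.0, -0.016, 1.0, -0.0]
contact_force: [-0.3, -0.7, 0.4]
gripper_width: 0.001
grasp_force: 0.0
```

```bash
python3 -c "
from h import *
snap('top','top1.png');snap('scene','scene1.png');state()
a=cv2.imread('pics/top1.png')[200:320,170:300];b=cv2.imread('pics/scene1.png')[160:340,330:530]
cv2.imwrite('pics/c1.png',np.vstack([cv2.resize(a,(390,360),interpolation=2),np.zeros((1,390,3),np.uint8)])[:360].copy())
cv2.imwrite('pics/c1.png',np.hstack([cv2.resize(a,(390,360),interpolation=2),cv2.resize(b,(400,360),interpolation=2)]))"
```

```text
{'t': 8.9167, 'q': [-0.4418, 0.5865, 0.1192, 1.389, -0.0714, 1.1706, 1.2893], 'eef_pos': [0.7084, 0.2053, 0.2292], 'tool_rot': [-0.0001, -0.0165, 0.9999, -0.0001], 'contact_force': [0.0463, -0.5388, 0.2666], 'grasp_force': 0.0, 'gripper_width': -0.0045}
```

View pics/c1.png

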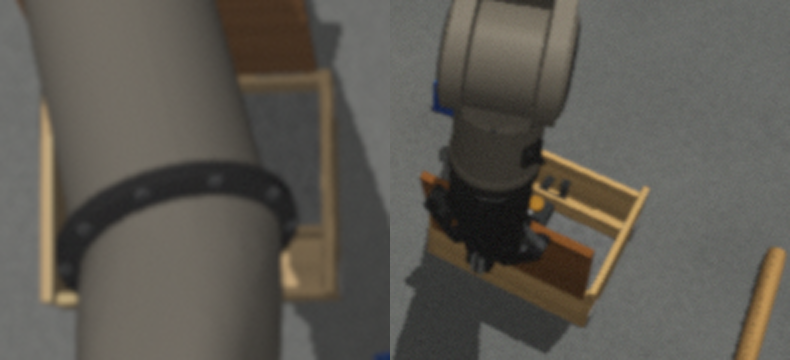

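The lid stands open past upright, and the brass knob shows inside at scene crop (537,203). I lift over the lid, go back above the case and open the fingers.

jog_arm --moves '[0,0,-0.6,0,0,0,0,0,0,-1,0,0,0,0,0,0,-1,0,0,0,0,0,0,-1,0,0,0,0,0.3,0,-0.4,0,0,0,0,1,0,0,0,0,0,0,1,0,0,0,0,0,0,1,0,0,0,0,0,0]'

```text
t: 9.58
eef_pos: [0.6406, 0.2031, 0.3098]
tool_rot: [-0.0, -0.017, 1.0, 0.0]
contact_force: [-0.1, -0.3, 0.3]
gripper_width: -0.003
grasp_force: 0.0
```

jog_arm --moves '[1,0,0,0,0,0,0.5,0.8,0,0,0,0,0,1,0.4,0,0,0,0,0,1,0.1,0,0,0,0,0,1,0,0,0,0,0,0,1,0,0,0,0,0,0,1,0,0,0,0,0,0,1,0,0,0,0,0,0,1]'

```text
t: 10.25
eef_pos: [0.5968, 0.2015, 0.3092]
tool_rot: [-0.0, -0.016, 1.0, -0.0]
contact_force: [-0.1, 0.3, -0.6]
gripper_width: 1.001
grasp_force: 0.0
```

```bash
python3 -c "
from h import *
snap('wrist','w2.png');state()"
```

```text
{'t': 10.3, 'q': [-0.509, 0.3428, 0.1117, 1.581, -0.0397, 1.2203, 1.2135], 'eef_pos': [0.5967, 0.2016, 0.3091], 'tool_rot': [-0.0001, -0.0164, 0.9999, -0.0001], 'contact_force': [-0.2289, -0.243, -0.1227], 'grasp_force': 0.0, 'gripper_width': 0.9985}
```

View pics/w2.png

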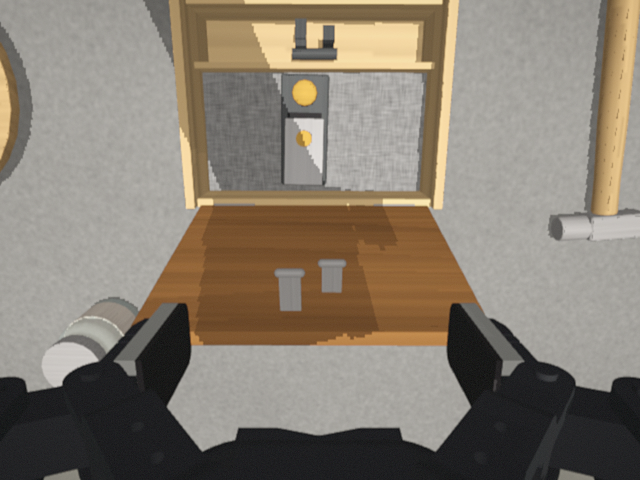

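The wrist view shows the plane in the pocket with its toe and knob at (304,92), toward the robot. The body spans about columns 282–328 and rows 73–186, and the lid leans back.

```bash
python3 - <<'E'
from h import *
f='w2.png'
c=np.load('pics/w2.png.npz');Rm=cv2.Rodrigues(c['rvec'])[0];print('cam',-Rm.T@c['tvec'].ravel(),c['fx'])
for n,u,v,z in [('toeL',282,73,.057),('toeR',328,73,.057),('heelL',283,186,.057),('heelR',325,186,.057),('knob',304,92,.068),('wallL',190,208,.09),('wallR',443,207,.09),('pocketL',203,192,.035),('pocketR',422,192,.035)]:
    print(n,ray(f,u,v,z).round(4))
im=cv2.imread('pics/w2.png')[50:210,240:370]
cv2.imwrite('pics/c2.png',cv2.resize(im,(487,600),interpolation=cv2.INTER_CUBIC))
E
```

```text
cam [0.52998029 0.19943868 0.45230794] 431.21773895605594
toeL [0.4941 0.1668 0.057 ]
toeR [0.4928 0.2064 0.057 ]
heelL [0.5919 0.1688 0.057 ]
heelR [0.5906 0.2075 0.057 ]
knob [0.5096 0.1865 0.068 ]
wallL [0.6083 0.092  0.09  ]
wallR [0.6002 0.3084 0.09  ]
pocketL [0.6038 0.0891 0.035 ]
pocketR [0.5967 0.3028 0.035 ]
```

View pics/c2.png

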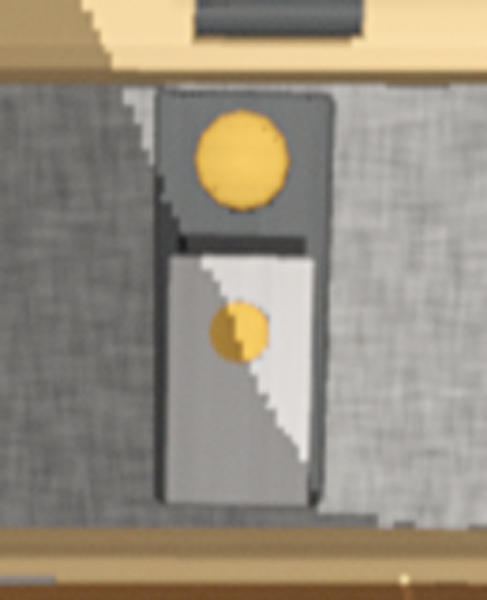

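Plane: centre about (0.542,0.187), yaw about 1°, length about 97 mm, toe at -x. I go down around its sides.

jog_arm --moves '[0.68,-0.15,0.5,0,0,0,1,0.68,-0.15,0.5,0,0,0,1,0.68,-0.15,0.5,0,0,0,1,0.68,-0.15,0.5,0,0,0,1,0,0,1,0,0,0,1,0,0,1,0,0,0,1,0,0,1,0,0,0,1,0,0,1,0,0,0,1]'

```text
t: 10.97
eef_pos: [0.5425, 0.1878, 0.1887]
tool_rot: [0.0, -0.016, 1.0, 0.0]
contact_force: [0.4, 0.4, -0.3]
gripper_width: 1.002
grasp_force: 0.0
```

jog_arm --moves '[0,0,1,0,0,0,1,0,0,1,0,0,0,1,0,0,1,0,0,0,1,0,0,1,0,0,0,1,0,0,0.7,0,0,0,1,0,0,0.5,0,0,0,1,0,0,0.3,0,0,0,1,0,0,0.1,0,0,0,1]'

```text
t: 11.63
eef_pos: [0.5421, 0.1878, 0.0766]
tool_rot: [-0.001, -0.017, 1.0, -0.0]
contact_force: [0.1, 0.5, 0.4]
gripper_width: 1.0
grasp_force: 0.0
```

jog_arm --moves '[0,0,0.5,0,0,0,1,0,0,0.45,0,0,0,1,0,0,0.4,0,0,0,1,0,0,0.25,0,0,0,1,0,0,0.15,0,0,0,1,0,0,0.1,0,0,0,1,0,0,0,0,0,0,1,0,0,0,0,0,0,1]'

```text
t: 12.3
eef_pos: [0.5424, 0.1879, 0.0407]
tool_rot: [0.0, -0.017, 1.0, 0.0]
contact_force: [0.1, -0.5, 0.8]
gripper_width: 1.002
grasp_force: 0.0
```

jog_arm --moves '[0,0,0,0,0,0,0.8,0,0,0,0,0,0,0.7,0,0,0,0,0,0,0.6,0,0,0,0,0,0,0.5,0,0,0,0,0,0,0.4,0,0,0,0,0,0,0.3,0,0,0,0,0,0,0.3,0,0,0,0,0,0,0.3]' --grip_force 50

```text
t: 12.97
eef_pos: [0.5425, 0.1876, 0.0411]
tool_rot: [0.0, -0.016, 1.0, -0.0]
contact_force: [-1.6, -1.4, 5.8]
gripper_width: 0.477
grasp_force: 51.7
```

jog_arm --moves '[0,0,-0.1,0,0,0,0.3,0,0,-0.2,0,0,0,0.3,0,0,-0.3,0,0,0,0.3,0,0,-0.4,0,0,0,0.3,0,0,-0.5,0,0,0,0.3,0,0,-0.4,0,0,0,0.3,0,0,-0.2,0,0,0,0.3,0,0,0,0,0,0,0.3]' --grip_force 60

```text
t: 13.63
eef_pos: [0.5431, 0.1882, 0.0841]
tool_rot: [0.001, -0.017, 1.0, 0.001]
contact_force: [0.3, 0.3, -5.1]
gripper_width: 0.477
grasp_force: 61.4
```

jog_arm --moves '[0,0,-0.4,0,0,0,0.3,0,0,-0.8,0,0,0,0.3,0,0,-1,0,0,0,0.3,0,0,-0.9,0,0,0,0.3,0,-0.3,-0.7,0,0,0,0.3,0,-0.6,-0.4,0,0,0,0.3,0,-0.9,-0.2,0,0,0,0.3,0,-0.9,0,0,0,0,0.3]'

```text
t: 14.3
eef_pos: [0.5442, 0.133, 0.1714]
tool_rot: [0.001, -0.017, 1.0, 0.0]
contact_force: [0.7, -1.4, -5.4]
gripper_width: 0.473
grasp_force: 61.5
```

jog_arm --moves '[0.3,-0.95,0,0,0,0,0.3,0.3,-0.95,0,0,0,0,0.3,0.3,-0.95,0,0,0,0,0.3,0.3,-0.95,0,0,0,0,0.3,0.3,-0.95,0,0,0,0,0.3,0.3,-0.95,0,0,0,0,0.3,0.3,-0.95,0,0,0,0,0.3,0.3,-0.95,0,0,0,0,0.3]'

```text
t: 14.97
eef_pos: [0.4998, -0.0215, 0.1702]
tool_rot: [-0.001, -0.016, 1.0, -0.0]
contact_force: [0.0, -0.3, -5.8]
gripper_width: 0.473
grasp_force: 61.5
```

jog_arm --moves '[0.27,-0.95,0,0,0,0,0.3,0.27,-0.95,0,0,0,0,0.3,0.27,-0.95,0,0,0,0,0.3,0.27,-0.95,0,0,0,0,0.3,0.27,-0.95,0,0,0,0,0.3,0.27,-0.95,0,0,0,0,0.3,0.27,-0.9,0,0,0,0,0.3,0.27,-0.8,0,0,0,0,0.3]'

```text
t: 15.63
eef_pos: [0.4613, -0.1709, 0.1702]
tool_rot: [-0.001, -0.016, 1.0, -0.0]
contact_force: [0.1, 1.1, -4.6]
gripper_width: 0.473
grasp_force: 61.5
```

jog_arm --moves '[0,-0.7,0,0,0,0,0.3,0,-0.5,0,0,0,0,0.3,0,-0.3,0,0,0,0,0.3,0,-0.1,0,0,0,-0.3,0.3,0,0,0,0,0,-0.3,0.3,0,0,0,0,0,-0.3,0.3,0,0,0,0,0,0,0.3,0,0,0,0,0,0,0.3]'

```text
t: 16.3
eef_pos: [0.464, -0.2001, 0.1704]
tool_rot: [-0.0, -0.049, 0.999, 0.0]
contact_force: [-0.2, 0.6, -5.0]
gripper_width: 0.473
grasp_force: 61.5
```

```bash
python3 -c "
from h import *
snap('wrist','w3.png');state()"
```

```text
{'t': 16.35, 'q': [0.0786, 0.2746, 0.2433, 2.0303, -0.0877, 0.8465, 2.0392], 'eef_pos': [0.464, -0.2003, 0.1704], 'tool_rot': [-0.0, -0.0485, 0.9988, 0.0002], 'contact_force': [-0.2527, 0.3989, -4.9663], 'grasp_force': 61.5425, 'gripper_width': 0.4712}
```

View pics/w3.png

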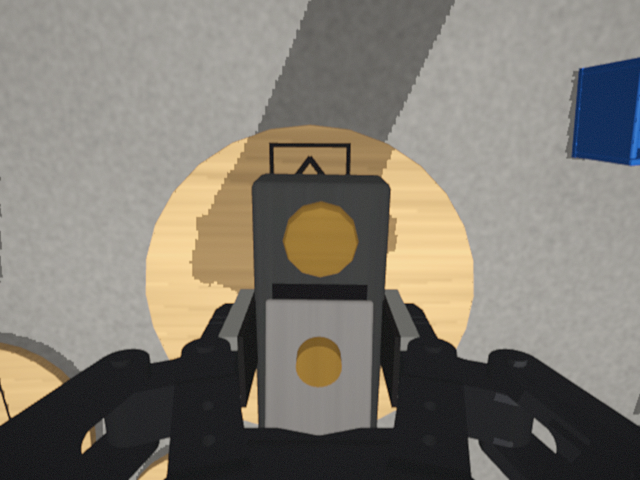

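The held plane's toe edge is at row 177, columns 254–389, with its knob at (320,240). The outline's outer corners are at (271,145) and (349,144).

```bash
python3 - <<'E'
from h import *
f='w3.png'
for n,u,v,z in [('toeL',254,179,.186),('toeR',389,179,.186),('toemid',321.5,176.5,.186),('knob',320,240,.197),('outL',271,145,.034),('outR',349,144,.034),('bodyL@row280',256,280,.186),('bodyR',386,280,.186)]: print(n,ray(f,u,v,z).round(4))
m=np.array([.4647,-.2038,.034]);a=np.radians(5.5);ex=np.array([np.cos(a),np.sin(a),0]);ey=np.array([-np.sin(a),np.cos(a),0])
print(proj(f,[m-.052*ex+s*.026*ey for s in(-1,1)]), 'discaxis',m+.052*ex)
im=cv2.imread('pics/w3.png')
E
```

```text
toeL [ 0.4168 -0.2238  0.186 ]
toeR [ 0.4129 -0.1841  0.186 ]
toemid [ 0.4141 -0.204   0.186 ]
knob [ 0.4304 -0.2029  0.197 ]
outL [ 0.4172 -0.2348  0.034 ]
outR [ 0.4117 -0.1856  0.034 ]
bodyL@row280 [ 0.4486 -0.2213  0.186 ]
bodyR [ 0.4446 -0.1805  0.186 ]
[[271.4301238  142.26633088]
 [353.40386283 142.45530033]] discaxis [ 0.5164606  -0.19881602  0.034     ]
```

jog_arm --moves '[-0.05,-0.13,0.5,0,0,0,0.3,-0.05,-0.12,0.9,0,0,0,0.3,0,0,0.9,0,0,0,0.3,0,0,0.9,0,0,0,0.3,0,0,0.8,0,0,0,0.3,0,0,0.6,0,0,0,0.3,0,0,0.4,0,0,0,0.3,0,0,0.2,0,0,0,0.3]'

```text
t: 17.02
eef_pos: [0.4657, -0.2055, 0.065]
tool_rot: [-0.001, -0.048, 0.999, 0.0]
contact_force: [-0.6, -0.4, -4.8]
gripper_width: 0.473
grasp_force: 61.4
```

jog_arm --moves '[0,0,0.3,0,0,0,0.3,0,0,0.25,0,0,0,0.3,0,0,0.2,0,0,0,0.3,0,0,0.15,0,0,0,0.3,0,0,0.1,0,0,0,0.3,0,0,0.05,0,0,0,0.3,0,0,0,0,0,0,0.3,0,0,0,0,0,0,0.3]'

```text
t: 17.68
eef_pos: [0.4665, -0.2058, 0.0457]
tool_rot: [0.0, -0.048, 0.999, -0.0]
contact_force: [1.0, -0.3, -6.0]
gripper_width: 0.471
grasp_force: 61.5
```

Still hanging free, so I go down the last 5–6 mm in small steps.

jog_arm --moves '[0,0,0.05,0,0,0,0.3,0,0,0.05,0,0,0,0.3,0,0,0.05,0,0,0,0.3,0,0,0.05,0,0,0,0.3,0,0,0.03,0,0,0,0.3,0,0,0.03,0,0,0,0.3,0,0,0,0,0,0,0.3,0,0,0,0,0,0,0.3]'

```text
t: 18.35
eef_pos: [0.4663, -0.2057, 0.0402]
tool_rot: [-0.0, -0.048, 0.999, 0.0]
contact_force: [0.0, -0.3, -4.1]
gripper_width: 0.474
grasp_force: 61.5
```

jog_arm --moves '[0,0,0.02,0,0,0,0.3,0,0,0.02,0,0,0,0.3,0,0,0.02,0,0,0,0.3,0,0,0.02,0,0,0,0.3,0,0,0,0,0,0,0.3,0,0,0,0,0,0,0.3,0,0,0,0,0,0,0.3,0,0,0,0,0,0,0.3]'

```text
t: 19.02
eef_pos: [0.4664, -0.2058, 0.04]
tool_rot: [0.0, -0.048, 0.999, 0.0]
contact_force: [-5.5, 1.6, 14.2]
gripper_width: 0.475
grasp_force: 63.7
```

Contact is made (weight is off, slight press). I ease back a little and open slowly.

jog_arm --moves '[0,0,-0.04,0,0,0,0.3,0,0,0,0,0,0,0.4,0,0,0,0,0,0,0.48,0,0,0,0,0,0,0.5,0,0,0,0,0,0,0.55,0,0,0,0,0,0,0.65,0,0,0,0,0,0,0.75,0,0,0,0,0,0,0.85]' --grip_force 20

```text
t: 19.68
eef_pos: [0.4665, -0.2058, 0.0394]
tool_rot: [0.0, -0.048, 0.999, -0.0]
contact_force: [0.6, -0.1, -0.2]
gripper_width: 0.85
grasp_force: 0.0
```

jog_arm --moves '[0,0,0,0,0,0,0.85,0,0,-0.2,0,0,0,0.85,0,0,-0.4,0,0,0,0.85,0,0,-0.8,0,0,0,0.85,0,0,-1,0,0,0,0.85,0,0,-1,0,0,0,0.85,0,0,-1,0,0,0,0.85,0,0,-1,0,0,0,0.85]'

```text
t: 20.35
eef_pos: [0.4662, -0.2058, 0.1492]
tool_rot: [0.0, -0.048, 0.999, -0.0]
contact_force: [0.9, -0.2, -0.8]
gripper_width: 0.851
grasp_force: 0.0
```

jog_arm --moves '[-0.3,0,-1,0,0,0,0.85,-0.8,0,-0.8,0,0,0,0.85,-1,0,-0.6,0,0,0,0.85,-1,0,-0.4,0,0,0,0.85,-0.7,0,0,0,0,0,0.85,-0.3,0,0,0,0,0,0.85,0,0,0,0,0,0,0.85,0,0,0,0,0,0,0.85]'

```text
t: 21.02
eef_pos: [0.547, -0.1979, 0.2032]
tool_rot: [-0.001, -0.048, 0.999, 0.0]
contact_force: [-0.9, -0.3, -0.8]
gripper_width: 0.853
grasp_force: 0.0
```

```bash
python3 -c "
from h import *
snap('wrist','w4.png');snap('scene','s4.png');state()
m=np.array([.465,-.2042,.034]);a=np.radians(5.5);ex=np.array([np.cos(a),np.sin(a),0]);ey=np.array([-np.sin(a),np.cos(a),0])
print(proj('w4.png',[m+i*.052*ex+s*.026*ey for i in (-1,1) for s in(-1,1)]))
s=cv2.imread('pics/s4.png')[130:330,220:480];w=cv2.imread('pics/w4.png')
cv2.imwrite('pics/c4.png',np.hstack([cv2.resize(w,(480,360),interpolation=3),cv2.resize(s,(320,246))[:].repeat(1,0) if 0 else cv2.copyMakeBorder(cv2.resize(s,(320,246)),0,114,0,0,0)]))"
```

```text
{'t': 21.1167, 'q': [0.048, 0.3571, 0.2441, 1.8269, -0.1022, 0.9714, 2.0011], 'eef_pos': [0.5465, -0.1982, 0.2031], 'tool_rot': [-0.0008, -0.0475, 0.9989, 0.0001], 'contact_force': [-1.0676, -0.6347, 1.0541], 'grasp_force': 0.0, 'gripper_width': 0.8512}
[[281.23547842  11.60561464]
 [360.33525096  11.67057601]
 [284.43573772 170.55942503]
 [356.54816039 170.60104364]]
```

View pics/c4.png

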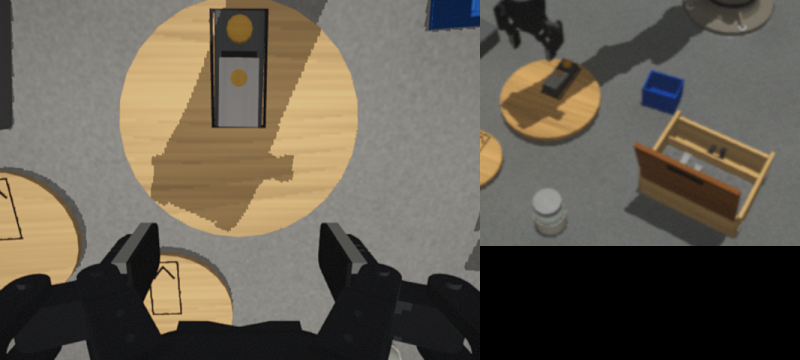

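The plane sits inside the outline, with corners at about (210,9) and (266,128) matching the projection of the start pose. The toe is at the chevron end, the lid is open and the arm is clear.

```bash
python3 -c "
from station import *
print(hand_in())"
```

```text
the job is handed in; nothing more can be done
None
```

I handed the job in at about 21 s: the lid was pressed, eased up and left open, and the plane is inside the turntable outline with its toe at the chevron and the turntable unturned; no verdict came back from the judge.

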